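# Turn the marked blank over against the bench stop

### The job

The flat aluminium blank lies in front of the yellow bench stop with its blue marked-out face hidden underneath. Without picking it up or lifting it off the bench, push it against the white bevelled face of the stop until it tips up and leans there, then push its raised edge back over, away from the stop, so that it drops over and lies flat on the bench just in front of the stop with the blue face up. Leave the tools and pots around it where they are.

Things in the scene. Friction and masses are not known exactly. Their poses are not given: they have to be found in the camera images.
- blank: Loose aluminium plate, 100 mm (own x) by 110 mm (own y) by 8 mm thick, about 0.24 kg. Origin at its very middle. Own z starts pointing up: bare metal above, the blue face with white lines underneath; turned over, own z points down. Its +x edge starts nearest the stop, 14 to 34 mm short of the stop's toe if square; its axes start within 0.2 rad of the stop's.
- stop: Fixed yellow stop, 150 mm wide (own y). Origin on the bench at the toe (front lower edge) of its white bevelled face, midway along the width. Own x points level from the blank's side through the stop, z up. Its front face is slick plastic (friction about 0.2): white, it rises at 50 degrees from the toe to x = 17 mm, z = 20 mm and at 60 degrees to x = 30, z = 42; then a yellow lip at 75 degrees.
- stop_top (a point): Middle of the stop's top front edge, 33 mm behind the toe and 54 mm up; the top is 6 mm thick. Behind it is only a low foot (to x = 68 mm, 14 mm high) and thin end braces under 40 mm. A blank pushed until its trailing edge is at the toe leans on this edge at about 59 degrees: its raised edge is then about 86 mm up, at x about 52 mm, some 30 mm of it above the stop.
- corner0 (a point): Middle of the plate's thickness at the blank's own (+x, +y) corner.
- corner1 (a point): The same at its (+x, -y) corner.
- corner2 (a point): The same at its (-x, +y) corner.
- corner3 (a point): The same at its (-x, -y) corner.
- stake: Loose black domed forming stake standing on its base, 56 mm across, 79 mm tall, beside the stop. Origin at the centre of its underside. To be left alone.
- tin: Loose small open aluminium rivet tin, 56 mm across, 45 mm tall, beside the stop on the other side. Origin at the centre of its underside. To be left alone.
- dye: Loose white and blue bottle of marking dye, 44 mm across, 110 mm tall, standing at the robot's right front. Origin at the centre of its underside. To be left alone.
- hammer: Loose hammer, 280 mm long, lying on the robot's left. Origin below the middle of its length. To be left alone.
- mallet: Loose mallet with a white pear-shaped head and a 200 mm wooden handle, lying on the robot's right; 64 mm high at the head. Origin under the head; the handle runs to own -x. To be left alone.
- snips: Loose tin snips with red handles, 210 mm long, lying at the robot's left front. Origin under the pivot. To be left alone.
Things that resemble listed ones, but are neither listed nor needed, are in the scene too. What is meant by the blank is not pink, and is the smaller of those in its own colour.

How it is judged:
By the outcome, as a careful person would: the job done as asked, in the order asked, and still so for the second after the job is handed in, with the robot touching nothing.
It also fails if it takes over 48 s, if anything falls off the work surface, if the arm or the gripper's body presses on something with over 40 N, if the wrist force passes 120 N, or if a joint passes its speed limit or range.

### The arm

A 6-joint arm with a two-finger parallel gripper is mounted at the origin on the work surface. World frame = base frame: x ahead of the robot, y to its left, z up, the work surface at z = 0. Lengths are in m, angles in rad, forces in N, time in s.
With the tool pointing down it reaches from about 0.3 to 0.775 m from the base axis. Payload 14.6 kg.
Tool frame: the origin (TCP) lies midway between the tips of the shut fingers; the grasp point (between the pads) lies 19 mm behind it; z points along the fingers, y is the line along which they close (so a half turn about z gives the same grasp; the last joint's range is limited). The gripper opens to 94 mm and grips with 3 to 60 N. Pads are 16 mm wide; open, the fingers measure 119 mm over their backs; the gripper's body (75 mm by 177 mm) begins 78 mm behind the grasp point.
Start: joints at [-1.192, 0.3, 1.521, -0, 1.321, -0.067], TCP at [0.237, -0.496, 0.205] pointing down, gripper open.
Joint ranges: [-3.03, 3.03], [-0.79, 2.21], [0.23, 2.52], [-1.04, 4.18], [0, 3.07], [-2.55, 2.55]. Speed limits (rad/s): [2.22, 2.22, 2.57, 3.14, 3.14, 3.14].

### API

Orientations are given as [roll, pitch, yaw] about the fixed x, y, z axes, in that order (R = Rz(yaw) Ry(pitch) Rx(roll)).
In Python, from station import ctrl gives the robot as it stands. The module is installed in compiled form; this text tells all that it offers.
- The arm moves only by the tool servo_tool, never from a script. Its argument "plan" is a list of rows, each a list of 7 numbers: the opening in per cent of the stroke, from 0 (shut) to 100 (fully open), then the shift along the tool's x, y, z in m, then the turn, a rotation vector about the tool's x, y, z in rad. A call has exactly 8 rows; each row shifts and turns the commanded pose from where the row before left it, along the tool's axes as they then stand; what a row does not reach is not made up. A row lasts 1/8 s, in which the tool goes at most 62.5 mm and 10.7 degrees, less where a joint would pass 70% of its speed; a pose out of reach is approached as far as the arm can. A call with a gripper value outside its range is refused whole. The fingers move at their own pace and stop on an object; "force" is the grip in N (left out, the last holds). Time passes only in rows, so rows that do not move let the fingers close, or fill a call up. It gives the time, the measured TCP pose, the force, the opening and the grip force at its end, in the units of the state.
- ctrl.get_obs(): the state, without advancing time (a new reading comes with each control period).
- ctrl.camera(name): name is "scene" or "top"; returns a dict with "pixels" (420x560x3 uint8, red, green, blue), "z_map" (420x560 float32, m along the optical axis (not along the pixel's ray), 0 where there is no reading), "mtx" (3x3 intrinsics, pixels), "dist" ([k1, k2, p1, p2, k3] as OpenCV has them; the pictures are not rectified), "pose" (4x4, takes a point from camera to world coordinates). Camera axes: x right, y up, looking along -z (the intrinsics and any distortion apply to the point x, -y, -z); pixel columns grow to the right and rows downward; lengths in m; the calibration is good to about 2 mm. A picture is of the moment at which its call begins.
- ctrl.hand_in(): hands the job in; it is judged then, once.
The state is a dict: "time_s": time; "qpos": joint angles; "joint_vel": joint speeds; "tau": joint torques, N m; "ee_pos": TCP position; "eef_rot": TCP orientation; "force": force on the tool from outside, world axes, zero at the start; "moment": the same for the moment, N m; "grip_width": finger opening in m; "grip_force": force on a finger pad.
Only numpy, scipy, OpenCV 4.12 (cv2) and the standard library are available. Lean on these libraries where they do the work, as an engineer would, in place of code of your own. Each camera call takes 0.05 s, during which the arm holds its last target. There are 200 camera calls.

## Working session

There is one attempt and no reset: what is moved stays moved. The work goes in short steps, Python scripts to look and compute and a tool call to move; the robot and the scene stay as the last step left them, time stands still between calls to the robot, and variables do not carry over. Pictures are saved under pics/ and viewed, at most 10 in all, crops included, and the job is handed in when it is done.

Besides the shell and the picture viewer there is one more tool, called after ">>>" as a command line: name --pt "numbers of a row" for each row, then --argument value for the rest. servo_tool: Moves the arm, as the interface text tells. Its arguments: {"type":"object","properties":{"plan":{"type":"array","items":{"type":"array","items":{"type":"number"}}},"force":{"type":"number"}},"required":["plan"]}

```bash
mkdir -p pics
cat > h.py <<'E'
import numpy as np, cv2
from station import ctrl
def cam(n):
    return ctrl.camera(n)
def save(c,f): cv2.imwrite('pics/'+f,c['pixels'][:,:,::-1])
def rays(c,uv):
    p=cv2.undistortPoints(np.float64(uv).reshape(-1,1,2),c['mtx'],np.float64(c['dist'])).reshape(-1,2)
    d=np.c_[p[:,0],-p[:,1],-np.ones(len(p))]@c['pose'][:3,:3].T
    return c['pose'][:3,3],d
def onplane(c,uv,z):
    o,d=rays(c,uv); return o+d*((z-o[2])/d[:,2])[:,None]
def bydepth(c,uv):
    o,d=rays(c,uv); uv=np.int32(np.round(uv)).reshape(-1,2)
    return o+d*c['z_map'][uv[:,1],uv[:,0]][:,None]
E
python3 - <<'E'
from h import *
for n in('top','scene'):
    c=cam(n);save(c,n+'0.png');print(n,c['pose'].round(3).tolist(),c['mtx'][0,0],c['dist'])
    np.save(n+'0.npy',c,allow_pickle=True)
print(ctrl.get_obs())
E
```

```text
top [[0.019, 0.995, -0.097, 0.301], [-1.0, 0.018, -0.009, 0.019], [-0.007, 0.097, 0.995, 1.609], [0.0, 0.0, 0.0, 1.0]] 467.3127087072247 [-0.08898764  0.          0.          0.          0.        ]
scene [[0.343, -0.706, 0.62, 1.346], [0.939, 0.25, -0.235, -0.318], [0.011, 0.663, 0.748, 1.112], [0.0, 0.0, 0.0, 1.0]] 525.6596946067149 [0.05615259 0.         0.         0.         0.        ]
{'time_s': 0.1, 'qpos': array([-1.19159918e+00,  3.00418334e-01,  1.52149556e+00, -1.76482523e-05,
        1.32074904e+00, -6.66225417e-02]), 'joint_vel': array([ 0.00088357, -0.00159232, -0.00113441,  0.00096328,  0.00145552,
       -0.00097688]), 'tau': array([ 4.91164028e-04, -5.32642508e+01, -3.53284192e+01,  7.09400699e-02,
        2.34859425e-02, -6.32101501e-05]), 'ee_pos': array([ 0.23705166, -0.49602689,  0.20495146]), 'eef_rot': array([-3.14052361e+00, -5.41951687e-05,  4.45824034e-01]), 'force': array([ 0.09421819,  0.26362293, -0.24866073]), 'moment': array([ 0.00534445,  0.05231475, -0.04793529]), 'grip_force': 0.0, 'grip_width': 0.09365392167283952}
```

View pics/top0.png

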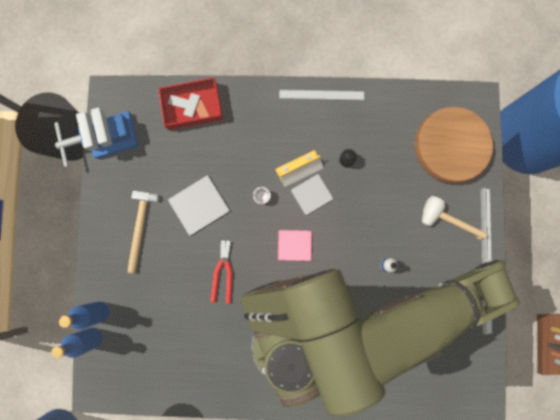

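View pics/scene0.png

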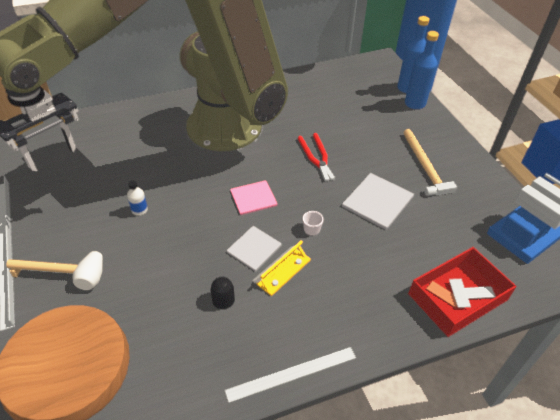

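The stop is at top (299,167) and scene (283,268). There are three candidate plates: grey at top (312,194) / scene (254,248), larger grey at top (198,205) / scene (378,200), and pink at top (295,245). The blank is the one at (312,194): it is the smaller grey plate and lies in front of the stop. I'll confirm that in a crop and measure it.

Run:
```python
from h import *
T=np.load('top0.npy',allow_pickle=True).item();S=np.load('scene0.npy',allow_pickle=True).item()
def comp(c,mask,seed):
    n,l,s,ce=cv2.connectedComponentsWithStats(mask.astype(np.uint8));k=l[seed[1],seed[0]];m=(l==k)&(k>0)
    return m.astype(np.uint8)
for n,c,seeds in(('top',T,[(312,194),(198,205)]),('scene',S,[(254,248),(378,200)])):
    hsv=cv2.cvtColor(c['pixels'],cv2.COLOR_RGB2HSV)
    for s in seeds:
        print(n,s,hsv[s[1],s[0]])
        m=comp(c,(hsv[...,2]>135)&(hsv[...,1]<40),s)
        ct=max(cv2.findContours(m,0,1)[0],key=cv2.contourArea)
        r=cv2.minAreaRect(ct);h=cv2.convexHull(ct)
        for e in np.linspace(1,15,57):
            ap=cv2.approxPolyDP(h,e,True).reshape(-1,2)
            if len(ap)<=4:break
        P=onplane(c,ap,0.008);print(ap.tolist(),P[:,:2].round(4).tolist(),np.linalg.norm(P-np.roll(P,-1,0),axis=1).round(3), P.mean(0).round(4))
        if n=='top': print('minrect',onplane(c,cv2.boxPoints(r),.008)[:,:2].round(4).tolist())
    y=comp(c,(hsv[...,0]>18)&(hsv[...,0]<32)&(hsv[...,1]>150)&(hsv[...,2]>120),(0,0)) if 0 else ((hsv[...,0]>18)&(hsv[...,0]<32)&(hsv[...,1]>150)&(hsv[...,2]>120)).astype(np.uint8)
    for ct in cv2.findContours(y,0,1)[0]:
        if cv2.contourArea(ct)>100: print('yellow',cv2.boxPoints(cv2.minAreaRect(ct)).round().tolist())
a=cv2.resize(T['pixels'][130:230,255:375],None,fx=4,fy=4,interpolation=cv2.INTER_CUBIC)
b=cv2.resize(S['pixels'][210:310,205:325],None,fx=4,fy=4,interpolation=cv2.INTER_CUBIC)
cv2.imwrite('pics/crop.png',np.hstack([a,b])[:,:,::-1][:, :960][:, ::1]);im=cv2.imread('pics/crop.png');cv2.imwrite('pics/crop.png',cv2.resize(im,(800,333)))
```

```text
top (312, 194) [ 20  11 207]
[[319, 174], [332, 199], [304, 214], [290, 190]] [[0.5906, -0.0917], [0.504, -0.1376], [0.4502, -0.0416], [0.5327, 0.008]] [0.098 0.11  0.096 0.115] [ 0.5194 -0.0657  0.008 ]
minrect [[0.5352, 0.013], [0.5983, -0.0871], [0.5061, -0.1432], [0.4437, -0.0435]]
top (198, 205) [ 19  10 214]
[[207, 175], [228, 211], [188, 235], [167, 199]] [[0.5805, 0.2979], [0.4558, 0.2206], [0.3703, 0.3565], [0.4939, 0.435]] [0.147 0.161 0.146 0.162] [0.4751 0.3275 0.008 ]
minrect [[0.4931, 0.4403], [0.5857, 0.2996], [0.4578, 0.2149], [0.3664, 0.3543]]
scene (254, 248) [ 12  11 224]
[[253, 225], [281, 243], [256, 270], [227, 251]] [[0.4475, -0.0491], [0.5324, 0.0017], [0.5935, -0.0892], [0.51, -0.1418]] [0.099 0.109 0.099 0.112] [ 0.5209 -0.0696  0.008 ]
scene (378, 200) [ 15  11 225]
[[370, 172], [414, 193], [388, 227], [342, 203]] [[0.366, 0.3499], [0.4878, 0.4306], [0.578, 0.2982], [0.4541, 0.2167]] [0.146 0.16  0.148 0.16 ] [0.4715 0.3239 0.008 ]
yellow [[255.0, 281.0], [300.0, 240.0], [315.0, 256.0], [269.0, 297.0]]
```

View pics/crop.png

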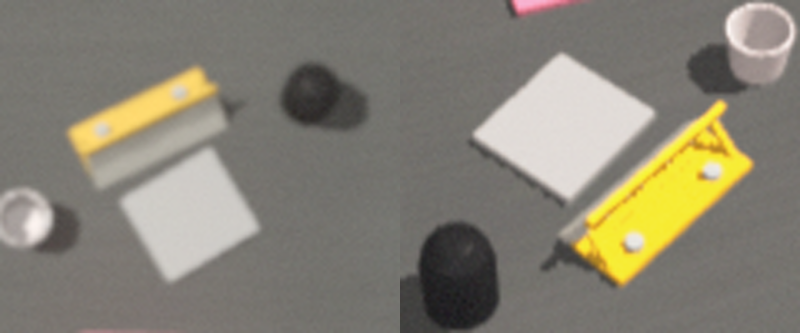

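The crop confirms it: the 100 × 110 mm grey plate is directly in front of the stop's white bevel. In the top view the bevel toe runs from about (284,186) to (323,169). Next I'll get the stop's pose.

Run:
```python
from h import *
T=np.load('top0.npy',allow_pickle=True).item();S=np.load('scene0.npy',allow_pickle=True).item()
hsv=cv2.cvtColor(T['pixels'],cv2.COLOR_RGB2HSV)
# toe edge in top: gradient along lines from bench to bevel
g=cv2.GaussianBlur(T['pixels'].astype(np.float32).mean(2),(3,3),0)
a,b=np.array([284.1,186.4]),np.array([323.4,169.]);n=np.array([-(b-a)[1],(b-a)[0]]);n/=np.linalg.norm(n)
pts=[]
for t in np.linspace(.08,.92,20):
    p=a+t*(b-a);s=np.arange(-3.5,3.5,.25)
    q=(p+s[:,None]*n).astype(np.float32)
    v=cv2.remap(g,q[:,0].copy(),q[:,1].copy(),1).ravel();k=np.argmax(-np.diff(v));pts.append(q[k]+n*.125)
pts=np.float32(pts);vx,vy,x0,y0=cv2.fitLine(pts,cv2.DIST_HUBER,0,.01,.01).ravel()
P=onplane(T,pts,0.);f=cv2.fitLine(P[:,:2].astype(np.float32),cv2.DIST_HUBER,0,.001,.01).ravel();print('toe line',f,'yaw of x',np.degrees(np.arctan2(-f[0],f[1])) if f[1]>0 else np.degrees(np.arctan2(f[0],-f[1])))
y=((hsv[...,0]>14)&(hsv[...,0]<34)&(hsv[...,1]>110)&(hsv[...,2]>120)).astype(np.uint8)
for ct in cv2.findContours(y,0,1)[0]:
    if cv2.contourArea(ct)>60: print('yellow top',cv2.boxPoints(cv2.minAreaRect(ct)).round(1).tolist())
print('toe ends top',onplane(T,[[284.1,186.4],[323.4,169]],0).round(4).tolist())
# scene: ends of top edge (z .054) crop coords -> px
k=lambda u,v:[205+(u-400)/3.3333,210+v/3.3333]
E2=[k(588,225),k(722,104)]
print('scene top edge',onplane(S,E2,.054).round(4).tolist())
# depth crosscheck: stop points in both views
for n,c,box in(('top',T,(275,330,148,192)),('scene',S,(250,320,235,300))):
    u,v=np.meshgrid(np.arange(box[0],box[1]),np.arange(box[2],box[3]));uv=np.c_[u.ravel(),v.ravel()].astype(float)
    Q=bydepth(c,uv);h=Q[(Q[:,2]>.045)&(Q[:,2]<.065)];print(n,'high pts',len(h),h.mean(0).round(4),cv2.fitLine(h[:,:2].astype(np.float32),2,0,.01,.01).ravel(),'zmax',np.percentile(h[:,2],90) if len(h) else 0)
    np.save(n+'stop.npy',Q)
# stake, tin
for nm,uv in(('stake',(348,158)),('tin',(262,196)),('dye',(391,265))): print(nm,bydepth(T,np.float64([uv])).round(3))
print('px bench depth check',bydepth(T,np.float64([[312,194],[350,220]])).round(4),bydepth(S,np.float64([[254,248],[200,220]])).round(4))
```

```text
toe line [ 0.45480725 -0.8905899   0.5744139  -0.02703543] yaw of x 27.052532
yellow top [[51.20000076293945, 349.3999938964844], [60.0, 345.0], [64.0, 353.0], [55.20000076293945, 357.3999938964844]]
yellow top [[59.0, 316.0], [70.0, 316.0], [70.0, 326.0], [59.0, 326.0]]
yellow top [[274.79998779296875, 168.39999389648438], [315.6000061035156, 148.8000030517578], [319.70001220703125, 157.39999389648438], [278.8999938964844, 177.0]]
yellow top [[452.20001220703125, 148.10000610351562], [457.79998779296875, 123.4000015258789], [485.70001220703125, 129.8000030517578], [480.1000061035156, 154.5]]
toe ends top [[0.5461, 0.0287, 0.0], [0.6101, -0.1075, 0.0]]
scene top edge [[0.6503, -0.0934, 0.054], [0.5785, 0.0403, 0.054]]
top high pts 128 [ 0.6103 -0.0234  0.0528] [ 0.4718     -0.8817056   0.6103388  -0.02336621] zmax 0.05859042480634606
scene high pts 160 [ 0.6127 -0.0294  0.0522] [ 0.46073404 -0.88753825  0.61265606 -0.02941751] zmax 0.055565744628943016
stake [[ 0.634 -0.183  0.077]]
tin [[0.511 0.105 0.002]]
dye [[ 0.282 -0.319  0.111]]
px bench depth check [[ 0.5203 -0.0683  0.0065]
 [ 0.4332 -0.2016 -0.0021]] [[ 5.266e-01 -7.230e-02  1.100e-02]
 [ 3.739e-01 -1.804e-01 -5.000e-04]]
```

Stop origin is about (0.579, −0.040) with yaw 27.5°. The blank centre is about (−65, +3) mm in the stop frame, yawed about 3° relative to it. I'll approach from behind the trailing edge with the tool aligned to the stop and the fingers partly open, for a two-point push.

>>> servo_tool --pt "40 0.02 -0.013 0 0 0 -0.034" --pt "40 0.026 -0.017 0.003 0 0 0" --pt "40 0.026 -0.017 0.003 0 0 0" --pt "40 0.026 -0.017 0.003 0 0 0" --pt "40 0.026 -0.017 0.003 0 0 0" --pt "40 0.026 -0.017 0.003 0 0 0" --pt "40 0.026 -0.017 0.003 0 0 0" --pt "40 0.026 -0.017 0.003 0 0 0"

```text
time_s: 1.1
ee_pos: [0.3566, -0.2842, 0.1843]
eef_rot: [-3.141, -0.0, 0.481]
force: [0.2, 0.4, 0.0]
grip_width: 0.0377
grip_force: 0.0
```

>>> servo_tool --pt "40 0.026 -0.017 0.005 0 0 0" --pt "40 0.026 -0.017 0.005 0 0 0" --pt "40 0.026 -0.017 0.005 0 0 0" --pt "40 0.026 -0.017 0.005 0 0 0" --pt "40 0.026 -0.017 0.005 0 0 0" --pt "40 0.026 -0.017 0.005 0 0 0" --pt "40 0.02 -0.015 0.005 0 0 0" --pt "40 0 0 0 0 0 0"

```text
time_s: 2.1
ee_pos: [0.458, -0.0994, 0.1491]
eef_rot: [-3.141, 0.001, 0.483]
force: [0.0, -0.2, 0.2]
grip_width: 0.0375
grip_force: 0.0
```

>>> servo_tool --pt "40 -0.005 0 0.018 0 0 0" --pt "40 0 0 0.018 0 0 0" --pt "40 0 0 0.018 0 0 0" --pt "40 0 0 0.018 0 0 0" --pt "40 0 0 0.018 0 0 0" --pt "40 0 0 0.018 0 0 0" --pt "40 0 0 0.018 0 0 0" --pt "40 0 0 0.01 0 0 0"

```text
time_s: 3.1
ee_pos: [0.4532, -0.1037, 0.013]
eef_rot: [-3.141, 0.001, 0.48]
force: [-0.2, -0.3, 0.0]
grip_width: 0.0376
grip_force: 0.0
```

Run:
```python
from h import *
c=cam('scene');o=ctrl.get_obs();print(o['ee_pos'],o['force'])
im=cv2.resize(c['pixels'][170:310,180:340],None,fx=4,fy=4,interpolation=cv2.INTER_CUBIC);cv2.imwrite('pics/s1.png',im[:,:,::-1])
```

```text
[ 0.45288081 -0.10358819  0.01217006] [-0.02445408 -0.29058311 -1.23291595]
```

View pics/s1.png

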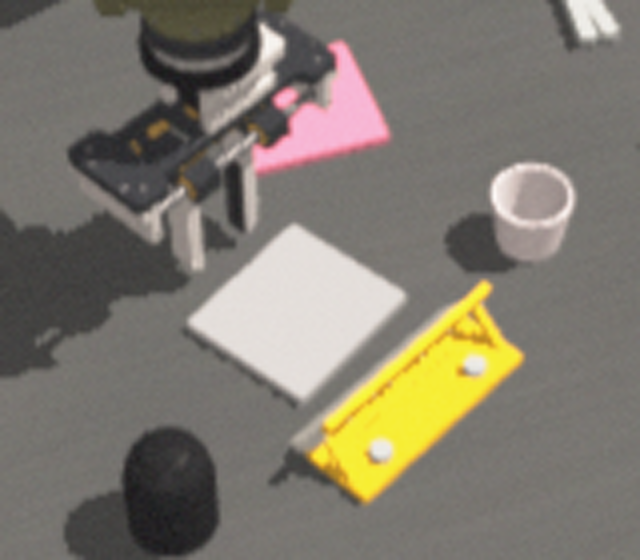

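The fingers at (190,260) and (245,225) are behind the trailing edge, clear of the pink plate. I'll lower them and push.

>>> servo_tool --pt "40 0 0 0.006 0 0 0" --pt "40 0 0 0.003 0 0 0" --pt "40 0.008 0 0 0 0 0" --pt "40 0.008 0 0 0 0 0" --pt "40 0.008 0 0 0 0 0" --pt "40 0.008 0 0 0 0 0" --pt "40 0.008 0 0 0 0 0" --pt "40 0.008 0 0 0 0 0"

```text
time_s: 4.15
ee_pos: [0.4963, -0.0813, 0.0043]
eef_rot: [-3.141, 0.001, 0.48]
force: [-4.9, -3.2, 1.2]
grip_width: 0.0376
grip_force: 3.0
```

>>> servo_tool --pt "40 0.006 0 0 0 0 0" --pt "40 0.006 0 0 0 0 0" --pt "40 0.006 0 0 0 0 0" --pt "40 0.006 0 0 0 0 0" --pt "40 0.006 0 0 0 0 0" --pt "40 0 0 0 0 0 0" --pt "40 0 0 0 0 0 0" --pt "40 0 0 0 0 0 0"

```text
time_s: 5.15
ee_pos: [0.5232, -0.0676, 0.0047]
eef_rot: [3.141, -0.001, 0.48]
force: [0.2, -0.1, 0.1]
grip_width: 0.0375
grip_force: 0.0
```

Run:
```python
from h import *
c=cam('scene');o=ctrl.get_obs();print(o['ee_pos'],o['force'])
im=cv2.resize(c['pixels'][170:310,180:340],None,fx=4,fy=4,interpolation=cv2.INTER_CUBIC);cv2.imwrite('pics/s2.png',im[:,:,::-1])
```

```text
[ 0.52318561 -0.06763941  0.00468109] [-0.15837456  0.24803144 -0.16104645]
```

View pics/s2.png

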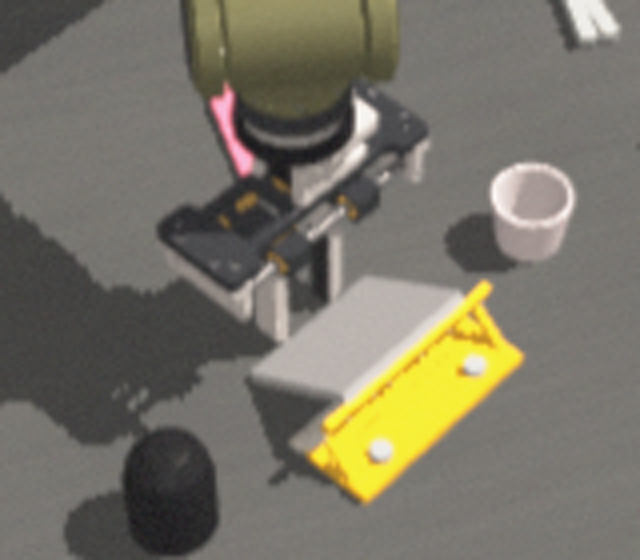

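The plate is tilting up squarely: its raised edge runs (345,395)–(465,295), parallel to the stop's lip. I'll lower the tips slightly so they keep hold of the trailing edge at steeper angles, then push on.

>>> servo_tool --pt "40 0 0 0.002 0 0 0" --pt "40 0 0 0.001 0 0 0" --pt "40 0.004 0 0 0 0 0" --pt "40 0.005 0 0 0 0 0" --pt "40 0.005 0 0 0 0 0" --pt "40 0.005 0 0 0 0 0" --pt "40 0.005 0 0 0 0 0" --pt "40 0 0 0 0 0 0"

```text
time_s: 6.2
ee_pos: [0.5447, -0.0563, 0.0015]
eef_rot: [3.141, -0.001, 0.48]
force: [0.0, 0.1, 0.3]
grip_width: 0.0377
grip_force: 0.0
```

>>> servo_tool --pt "40 0.003 0 0 0 0 0" --pt "40 0.003 0 0 0 0 0" --pt "40 0.003 0 0 0 0 0" --pt "40 0.003 0 0 0 0 0" --pt "40 0.002 0 0 0 0 0" --pt "40 0.002 0 0 0 0 0" --pt "40 0 0 0 0 0 0" --pt "40 0 0 0 0 0 0"

```text
time_s: 7.2
ee_pos: [0.5586, -0.0491, 0.0016]
eef_rot: [3.141, -0.0, 0.48]
force: [-0.0, 0.6, -0.2]
grip_width: 0.0378
grip_force: 0.4
```

Run:
```python
from h import *
c=cam('scene');o=ctrl.get_obs();print(o['ee_pos'],o['force'])
im=cv2.resize(c['pixels'][170:310,180:340],None,fx=4,fy=4,interpolation=cv2.INTER_CUBIC);cv2.imwrite('pics/s3.png',im[:,:,::-1])
```

```text
[ 0.5586128  -0.04911885  0.00158892] [-1.27689486  0.21010443 -0.11033734]
```

View pics/s3.png

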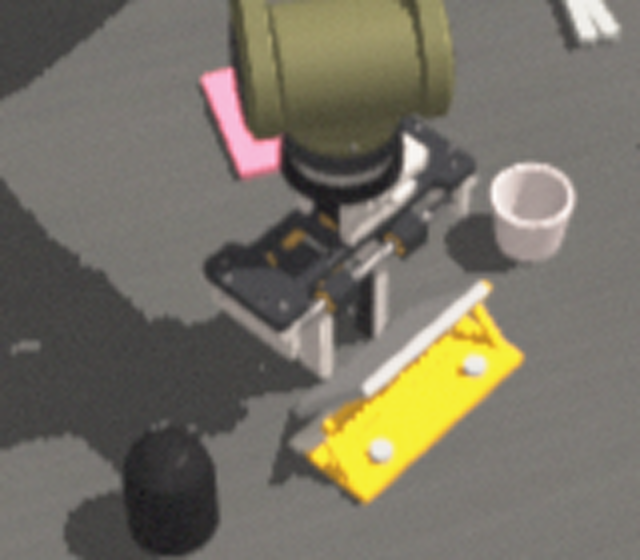

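It is leaning steeply now, with its top edge at (365,390)–(490,287). A few more millimetres will bring the trailing edge to the toe.

>>> servo_tool --pt "40 0.001 0 0 0 0 0" --pt "40 0.001 0 0 0 0 0" --pt "40 0.001 0 0 0 0 0" --pt "40 0.001 0 0 0 0 0" --pt "40 0.001 0 0 0 0 0" --pt "40 0 0 0 0 0 0" --pt "40 0 0 0 0 0 0" --pt "40 0 0 0 0 0 0"

```text
time_s: 8.25
ee_pos: [0.563, -0.0468, 0.0015]
eef_rot: [3.142, -0.0, 0.48]
force: [-1.6, -0.6, -1.6]
grip_width: 0.0377
grip_force: 0.6
```

```bash
cat > edge.py <<'E'
from h import *
c=cam('scene');o=ctrl.get_obs();print(o['ee_pos'],o['force'],o['time_s'])
u,v=np.meshgrid(np.arange(230,320),np.arange(225,285));uv=np.c_[u.ravel(),v.ravel()].astype(float)
Q=bydepth(c,uv);px=c['pixels'][225:285,230:320].reshape(-1,3).astype(int)
grey=(px.max(1)-px.min(1)<30)&(px.min(1)>100)
d=Q-[.579,-.040,0];t=np.radians(27.5)
L=np.c_[d[:,0]*np.cos(t)+d[:,1]*np.sin(t),-d[:,0]*np.sin(t)+d[:,1]*np.cos(t),d[:,2]]
k=grey&(L[:,2]>.07)&(L[:,2]<.12)&(L[:,0]>.02)&(L[:,0]<.08)
if k.sum():print('edge n',k.sum(),'mean',L[k].mean(0).round(4),'min',L[k].min(0).round(4),'max',L[k].max(0).round(4), 'slope dx/dy',np.polyfit(L[k,1],L[k,0],1).round(4))
E
python3 edge.py
```

```text
[ 0.5629789  -0.04680043  0.00151432] [-0.91877131  0.28766345 -1.2276379 ] 8.3
edge n 178 mean [ 0.0453 -0.0067  0.084 ] min [ 0.0331 -0.0592  0.071 ] max [0.0532 0.0531 0.0926] slope dx/dy [0.0134 0.0454]
```

>>> servo_tool --pt "40 0.001 0 0 0 0 0" --pt "40 0.001 0 0 0 0 0" --pt "40 0.001 0 0 0 0 0" --pt "40 0 0 0 0 0 0" --pt "40 0 0 0 0 0 0" --pt "40 0 0 0 0 0 0" --pt "40 0 0 0 0 0 0" --pt "40 0 0 0 0 0 0"

```text
time_s: 9.3
ee_pos: [0.5655, -0.0454, 0.0014]
eef_rot: [-3.142, 0.0, 0.48]
force: [-4.1, -2.1, -1.9]
grip_width: 0.0374
grip_force: 2.3
```

The force is up to about 4.6 N, so the trailing edge has reached the toe. I'll back off and check that the plate stays leaning.

>>> servo_tool --pt "40 -0.002 0 0 0 0 0" --pt "40 -0.004 0 0 0 0 0" --pt "40 -0.01 0 0 0 0 0" --pt "40 -0.02 0 0 0 0 0" --pt "40 -0.02 0 -0.02 0 0 0" --pt "40 0 0 -0.04 0 0 0" --pt "40 0 0 -0.04 0 0 0" --pt "40 0 0 -0.04 0 0 0"

```text
time_s: 10.3
ee_pos: [0.5154, -0.0715, 0.1429]
eef_rot: [3.141, -0.0, 0.48]
force: [-0.1, 0.1, 0.5]
grip_width: 0.0377
grip_force: 0.0
```

```bash
python3 edge.py
```

```text
[ 0.51738647 -0.07182758  0.14811952] [ 1.93771672 -0.68993906  6.76292811] 10.35
edge n 174 mean [ 0.0453 -0.0068  0.0855] min [ 0.0326 -0.0592  0.0712] max [0.051  0.0518 0.0923] slope dx/dy [0.0135 0.0454]
```

The lean is stable, with the raised edge at x ≈ 45–52 mm and z up to 92 mm. Next I'll go up and over and drop the fingers behind the raised edge.

>>> servo_tool --pt "40 0.02 0.006 0 0 0 0" --pt "40 0.034 0 0 0 0 0" --pt "40 0.034 0 0 0 0 0" --pt "40 0.034 0 0 0 0 0" --pt "40 0.034 0 0 0 0 0" --pt "40 0 0 0 0 0 0" --pt "40 0 0 0 0 0 0" --pt "40 0 0 0.01 0 0 0"

```text
time_s: 11.35
ee_pos: [0.6568, -0.0052, 0.132]
eef_rot: [3.141, -0.001, 0.479]
force: [0.1, -0.3, -0.5]
grip_width: 0.0377
grip_force: 0.0
```

>>> servo_tool --pt "40 0 0 0.015 0 0 0" --pt "40 0 0 0.015 0 0 0" --pt "40 0 0 0.015 0 0 0" --pt "40 0 0 0.015 0 0 0" --pt "40 0 0 0.01 0 0 0" --pt "40 0 0 0 0 0 0" --pt "40 0 0 0 0 0 0" --pt "40 0 0 0 0 0 0"

```text
time_s: 12.35
ee_pos: [0.6574, -0.0046, 0.0621]
eef_rot: [3.141, -0.001, 0.48]
force: [1.5, 0.7, -0.7]
grip_width: 0.0374
grip_force: 0.0
```

Run:
```python
from h import *
c=cam('scene');o=ctrl.get_obs();print(o['ee_pos'],o['force'])
im=cv2.resize(c['pixels'][170:310,180:340],None,fx=4,fy=4,interpolation=cv2.INTER_CUBIC);cv2.imwrite('pics/s4.png',im[:,:,::-1])
```

```text
[ 0.65728867 -0.00458896  0.06199995] [-0.11604328 -0.32797074 -0.59225861]
```

View pics/s4.png

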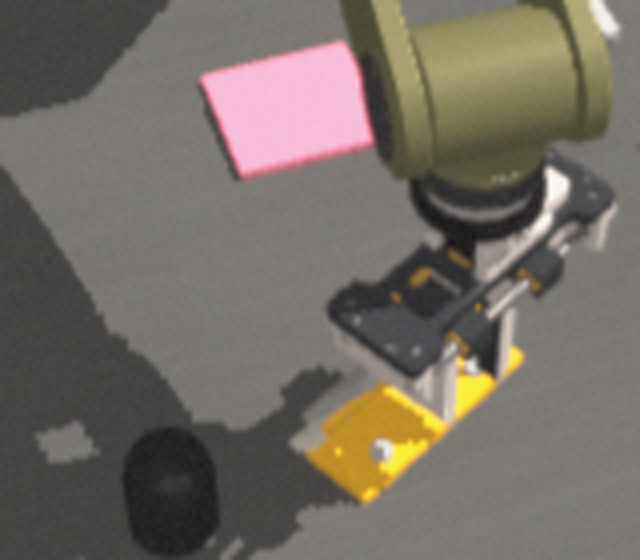

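The fingers at (435,400) and (500,365) are behind the raised edge. I'll raise them slightly and pull it back over.

>>> servo_tool --pt "40 -0.006 0 -0.004 0 0 0" --pt "40 -0.006 0 0 0 0 0" --pt "40 -0.006 0 0 0 0 0" --pt "40 -0.006 0 0 0 0 0" --pt "40 -0.004 0 0 0 0 0" --pt "40 -0.004 0 0 0 0 0" --pt "40 -0.004 0 0 0 0 0" --pt "40 -0.004 0 0 0 0 0"

```text
time_s: 13.4
ee_pos: [0.6213, -0.0231, 0.0654]
eef_rot: [-3.141, 0.0, 0.48]
force: [1.0, 0.2, 0.4]
grip_width: 0.0377
grip_force: 0.3
```

>>> servo_tool --pt "40 -0.004 0 0 0 0 0" --pt "40 -0.004 0 0 0 0 0" --pt "40 -0.004 0 0 0 0 0" --pt "40 -0.004 0 0 0 0 0" --pt "40 -0.004 0 0 0 0 0" --pt "40 -0.004 0 0 0 0 0" --pt "40 0 0 0 0 0 0" --pt "40 0 0 0 0 0 0"

```text
time_s: 14.4
ee_pos: [0.6003, -0.0341, 0.0655]
eef_rot: [3.142, -0.0, 0.48]
force: [0.1, -1.2, 0.5]
grip_width: 0.0377
grip_force: 0.0
```

Run:
```python
from h import *
c=cam('scene');d=cam('top');o=ctrl.get_obs();print(o['ee_pos'],o['force'])
f=lambda a:cv2.resize(a,(400,350),interpolation=cv2.INTER_CUBIC)
cv2.imwrite('pics/s5.png',np.hstack([f(c['pixels'][170:310,180:340]),f(d['pixels'][120:225,250:370])])[:,:,::-1])
```

```text
[ 0.60033975 -0.03408606  0.0654462 ] [-1.54670446  0.17144152 -0.21931861]
```

View pics/s5.png

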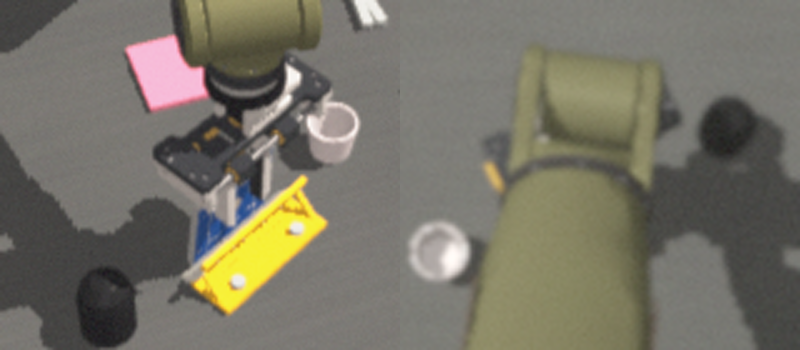

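The blue face is now visible at scene crop (230,215), with the plate close to vertical. I'll keep pulling past the balance point.

>>> servo_tool --pt "40 -0.004 0 0 0 0 0" --pt "40 -0.004 0 0 0 0 0" --pt "40 -0.004 0 0 0 0 0" --pt "40 -0.004 0 0 0 0 0" --pt "40 -0.004 0 0 0 0 0" --pt "40 -0.004 0 0 0 0 0" --pt "40 -0.004 0 0 0 0 0" --pt "40 0 0 0 0 0 0"

```text
time_s: 15.5
ee_pos: [0.5753, -0.0472, 0.0655]
eef_rot: [3.142, -0.0, 0.48]
force: [-0.5, -0.4, -0.1]
grip_width: 0.0378
grip_force: 0.0
```

Run:
```python
from h import *
c=cam('scene');o=ctrl.get_obs();print(o['ee_pos'],o['force'])
cv2.imwrite('pics/s6.png',cv2.resize(c['pixels'][170:310,180:340],None,fx=4,fy=4)[:,:,::-1])
```

```text
[ 0.57541056 -0.04711646  0.06550769] [-0.0964087   0.56593301  0.75413128]
```

View pics/s6.png

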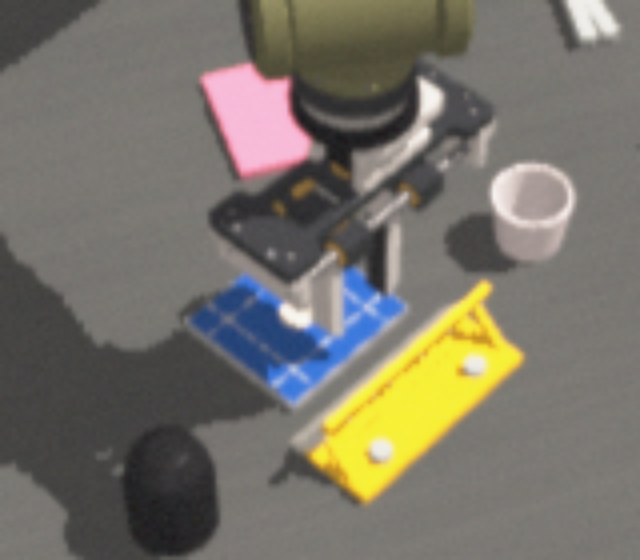

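The plate has dropped flat with the blue face up, its near edge just in front of the stop. I'll lift away and check it.

>>> servo_tool --pt "40 0 0 -0.02 0 0 0" --pt "40 0 0 -0.04 0 0 0" --pt "40 0 0 -0.04 0 0 0" --pt "40 -0.03 0.03 -0.02 0 0 0" --pt "40 -0.03 0.03 0 0 0 0" --pt "40 -0.03 0.03 0 0 0 0" --pt "40 -0.03 0.03 0 0 0 0" --pt "40 0 0 0 0 0 0"

```text
time_s: 16.55
ee_pos: [0.5237, -0.211, 0.1854]
eef_rot: [3.141, 0.0, 0.477]
force: [-0.4, 0.6, -0.3]
grip_width: 0.0379
grip_force: 0.0
```

>>> servo_tool --pt "40 -0.03 0.03 0 0 0 0" --pt "40 -0.03 0.03 0 0 0 0" --pt "40 -0.03 0.03 0 0 0 0" --pt "40 -0.03 0.03 0 0 0 0" --pt "40 0 0 0 0 0 0" --pt "40 0 0 0 0 0 0" --pt "40 0 0 0 0 0 0" --pt "40 0 0 0 0 0 0"

```text
time_s: 17.55
ee_pos: [0.4738, -0.37, 0.1856]
eef_rot: [3.141, -0.0, 0.481]
force: [0.8, 0.9, 0.2]
grip_width: 0.0378
grip_force: 0.0
```

Run:
```python
from h import *
c=cam('scene');o=ctrl.get_obs();print(o['ee_pos'],o['force'],o['time_s'])
hsv=cv2.cvtColor(c['pixels'],cv2.COLOR_RGB2HSV)
m=((hsv[...,0]>95)&(hsv[...,0]<125)&(hsv[...,1]>90)).astype(np.uint8);m[:215]=0;m[300:]=0;m[:,:220]=0;m[:,300:]=0
P=onplane(c,np.argwhere(m)[:,::-1].astype(float),.008);r=cv2.minAreaRect((P[:,:2]*1000).astype(np.float32))
b=cv2.boxPoints(r)/1000-[.579,-.04];t=np.radians(27.5);print(r);print((b@np.array([[np.cos(t),-np.sin(t)],[np.sin(t),np.cos(t)]])).round(4))
uv=np.argwhere(m)[:,::-1].astype(float);z=bydepth(c,uv)[:,2];print('z',z.mean(),z.std())
save(c,'end.png')
```

```text
[ 0.47367188 -0.37013531  0.18558798] [ 0.34036532  0.20894449 -0.14764648] 17.6
((523.9317626953125, -71.85664367675781), (97.73352813720703, 108.54899597167969), 27.376758575439453)
[[-0.1123  0.0515]
 [-0.1125 -0.057 ]
 [-0.0148 -0.0572]
 [-0.0146  0.0513]]
z 0.013408850333145879 0.0751002847196861
```

View pics/end.png

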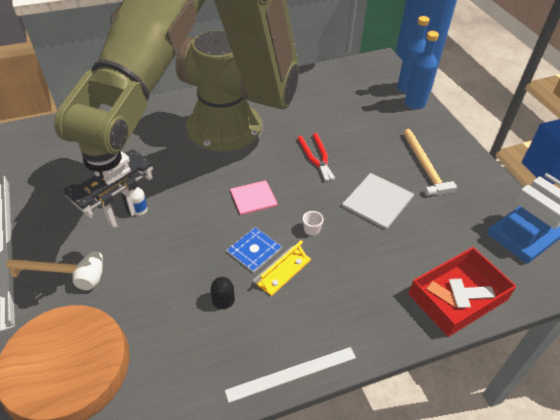

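The blue face is up at (254,248). The plate is flat, square to the stop and about 15 mm short of the toe. The other things are where they were (stake (222,292), tin (312,223), dye (138,201)).

```bash
python3 -c "
from station import ctrl
print(ctrl.hand_in())"
```

```text
the job is handed in; nothing more can be done
None
```

The job is handed in: I tipped the blank up against the stop and pushed it back over, and it now lies flat, blue face up, about 15 mm in front of the stop's toe, with everything else left where it was.

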